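Locate a flange plate in the bench jig

ROBOT

A 6-joint arm with a two-finger parallel gripper is mounted at the origin on the work surface. World frame = base frame: x ahead of the robot, y to its left, z up, the work surface at z = 0. Lengths are in m, angles in degrees, forces in N, time in s.
With the tool pointing down it reaches from about 0.35 to 0.875 m from the base axis. Payload 4.2 kg.
Tool frame: the origin (TCP) lies between the finger pads; the fingertips stand 17 mm ahead of it and the grasp point (between the pads) lies 2 mm behind it; z points along the fingers, y is the line along which they close (so a half turn about z gives the same grasp; the last joint's range is limited). The gripper opens to 87 mm and grips with 3 to 60 N. Pads are 19 mm wide; open, the fingers measure 117 mm over their backs; the gripper's body (75 mm by 190 mm) begins 51 mm behind the grasp point.
Start: joints at [83.342, 22.042, 0.453, 0, -68.411, -14.817], TCP at [0.229, 0.582, 0.24] pointing down, gripper open.
Joint ranges: [-179.83, 179.83], [-69.29, 118.12], [-61.27, 80.66], [-181.25, 117.63], [-171.15, -9.14], [-177.46, 177.46]. Speed limits (degrees/s): [159.86, 159.86, 180, 180, 180, 180].

INTERFACE

Orientations are given as a 3x3 rotation matrix whose columns are the frame's x, y, z axes.
In Python, from station import sense, capture, r, masks_of gives the robot as it stands.
- The arm moves only by the tool apply_moves, never from a script. Its argument "steps" is a list that holds one entry, the list of rows, each a list of 7 numbers: the opening, from 0 (shut) to 1 (fully open), then the shift along the tool's x, y, z in mm, then the turn, a rotation vector about the tool's x, y, z in rad. A call has 1 to 12 rows; each row shifts and turns the commanded pose from where the row before left it, along the tool's axes as they then stand; what a row does not reach is not made up. A row lasts 1/8 s, in which the tool goes at most 62.5 mm and 10.7 degrees, less where a joint would pass 70% of its speed; a pose out of reach is approached as far as the arm can. A call with a gripper value outside its range is refused whole. The fingers move at their own pace and stop on an object; the grip force is fixed at half the most. Time passes only in rows, so rows that do not move let the fingers close. It gives the time, the measured TCP pose, the force and the opening at its end, in the units of the state.
- sense(): the state, without advancing time (a new reading comes with each control period).
- capture(name): name is "scene" or "top" or "wrist"; returns a dict with "color" (420x560x3 uint8, red, green, blue), "vfov" (degrees; the focal length in pixels is half the picture's height over the tangent of half this angle, whatever the lens; pixels are square), "cx", "cy" (the principal point, pixels), "T" (4x4, takes a point from camera to world coordinates). Camera axes: x right, y down, z forward; pixel columns grow to the right and rows downward; lengths in m; the calibration is good to about 2 mm. A picture is of the moment at which its call begins. There is no depth.
- r.finish_job(): hands the job in, once; it reports no verdict.
Trained networks look in a picture, given as the dict that the camera call returned (one of the last four; its "shot" number tells which), for a name from the list of things; names that differ only in an ending like _2 or _b are one class to them, and where a whole thing is asked for, a point or a joint stands for the part that bears it (a point fixed in the world has none). Each returns a list of dicts, best first, with "confidence" (0 to 1); they miss things now and then, are a little off and sometimes report something else, mostly with a low value. They report only what shows in the picture. A call takes as long as a camera call. They do not tell look-alikes from the thing itself.
- masks_of(picture, thing): "pixels" (420x560 bool, what is visible of it) and "box" ([left, top, width, height] in pixels, round what is visible of it).
The state is a dict: "time_s": time; "joints": joint angles; "joint_velocities": joint speeds; "effort": joint torques, N m; "tcp_pos": TCP position; "ee_rot": TCP orientation; "wrist_force": force on the tool from outside, world axes, zero at the start; "moment": the same for the moment, N m; "gripper_width": opening from 0.0 (shut) to 1.0 (fully open).
Only numpy, scipy, OpenCV 4.12 (cv2) and the standard library are available. Lean on these libraries where they do the work, as an engineer would, in place of code of your own. Each camera call takes 0.05 s, during which the arm holds its last target. There are 200 camera calls.

TASK

Without picking anything up, push the drilled flange plate flat along the table until it sits square in the corner of the aluminium jig, one long edge flush against the fence and one end against the fixed end stop, keeping the sliding stop well clear of it. Only when the plate is home, push the sliding stop along the fence until it touches the plate's other end, then move clear. Leave all the other things on the table where they are.

Things in the scene. Friction and masses are not known exactly. Their poses are not given: they have to be found in the camera images.
- jig: Aluminium L-shaped jig fixed to the table: fence plus end stop. Origin at table height in the fence's working face; x points away from the robot, y along the fence to the end stop (robot's left), z up; turned up to 12 degrees. Fence: 20 mm thick (x 0 to +20), 30 mm tall, y -240 to +210 mm; the plate goes against its face x = 0, from the -x side.
- end_face (a point): Middle of the end stop's working face (faces jig -y), 15 mm above the table, at jig x = -50, y = +190 mm. The end stop is a fixed bar 30 mm tall, 20 mm thick, from the fence out to jig x = -100 mm.
- plate: Loose rectangular steel flange plate lying flat, 90 mm along its x, 110 mm along its y, 14 mm thick, with a 60 mm bore and four dark bolt holes; 0.5 to 1 kg, 2 to 10 N slide it. Origin: centre of its underside. Starts in front of the fence, turned up to 18 degrees from the jig. Home: centre at jig x = -45, y = +135 mm, axes parallel to the jig's.
- slide_stop (a joint): Travel (m) of the steel sliding stop that rides on the fence: 0 at the end far from the end stop, growing towards the end stop, to 0.27 at most. It stays where it is left; about 4 N moves it. It touches a plate that is home at 0.245.
- stop_face (a point): Point on the sliding stop's face that meets the plate (faces jig +y), 30 mm in front of the fence, 20 mm above the table; axes parallel to the jig's. In front of the fence the stop is a block reaching 60 mm out, 30 mm thick along the fence, 3 to 44 mm above the table; a black thumbscrew over the fence reaches 54 mm. At jig y = -165 mm when the joint is 0.
- stop_back (a point): Point on the other (pushing) face of the sliding stop, 30 mm from stop_face towards jig -y, 30 mm in front of the fence, 20 mm above the table.
- coupling: Bystander, to be left alone: plain steel pipe coupling standing on end, 48 mm across, 50 mm tall. Origin on its underside.
- bolt: Bystander, to be left alone: short hex bolt standing on its head, 24 mm across, 46 mm tall. Origin on its underside.
- sleeve: Bystander, to be left alone: black rubber sleeve standing on end, 72 mm across, 65 mm tall, behind the fence. Origin on its underside.
- neck_flange: Bystander, to be left alone: round weld-neck flange, 100 mm across, 45 mm tall, behind the fence. Origin on its underside.
- spanner: Bystander, to be left alone: spanner lying on the table to the robot's right. Origin at its middle, underside.
- hammer: Bystander, to be left alone: hammer lying on the table to the robot's left. Origin at its middle, underside.
- tin: Bystander, to be left alone: tin 70 mm across, 90 mm tall, standing to the robot's right. Origin on its underside.
Things that resemble listed ones, but are neither listed nor needed, are in the scene too. What is shaped like the plate but green is not meant.

How it is judged (in metres and radians):
On the way:
1. the plate is home in the corner (within 5 mm of fence and end stop, square within 3 degrees) while the sliding stop is still at least 20 mm clear of it (x of plate in the frame of jig between -0.05 and -0.04 m and y of plate in the frame of jig between 0.13 and 0.14 m and angle between the x axis of plate and the x axis of jig, either way round below 0.052 rad and height (world z) of plate below 0.004 m and y of plate in the frame of stop_face above 0.075 m), for 0.2 s.
At the end, for the whole second after the job is handed in: The plate lies flat with its edge within 3 mm of the fence, its end within 3 mm of the end stop, square within 1.7 degrees; the sliding stop's face is within 3 mm of the plate's other end; plate and stop are at rest (x of plate in the frame of jig between -0.048 and -0.04 m and y of plate in the frame of jig between 0.132 and 0.14 m and angle between the x axis of plate and the x axis of jig, either way round below 0.03 rad and height (world z) of plate below 0.004 m and y of plate in the frame of stop_face below 0.058 m and linear speed of plate below 0.01 m/s and velocity of joint slide_stop between -0.005 and 0.005 m/s); the robot touches nothing.
It fails at once if the plate is lifted more than 8 mm off the table or tipped more than 6 degrees (height (world z) of plate above 0.008 m or angle between plate's own z axis and vertical above 0.105 rad).
It fails at once if a bystander is moved by more than 20 mm (distance of any of coupling, bolt, sleeve, neck_flange, spanner, hammer, tin from where it was at the start of the episode above 0.02 m).
It also fails if it takes over 72 s, if anything falls off the work surface, if the arm or the gripper's body presses on something with over 40 N, if the wrist force passes 120 N, or if a joint passes its speed limit or range.

## Working session

There is one attempt and no reset: what is moved stays moved. The work goes in short steps, Python scripts to look and compute and a tool call to move; the robot and the scene stay as the last step left them, time stands still between calls to the robot, and variables do not carry over. Pictures are saved under pics/ and viewed, on a budget of 10 in all, crops included, one or two more only if the job needs it, and the job is handed in when it is done.

Besides the shell and the picture viewer there is one more tool, called after "Emit:" as name(argument=value, ...) on one line, values as JSON. apply_moves: Moves the arm, as the interface text tells. Its arguments: {"type":"object","properties":{"steps":{"type":"array","items":{"type":"array","items":{"type":"array","items":{"type":"number"}}}}},"required":["steps"]}

```bash
ls; mkdir -p pics
cat > h.py <<'E'
import numpy as np, cv2
from station import sense, capture, r, masks_of
def K(p):
    f=p["color"].shape[0]/2/np.tan(np.radians(p["vfov"])/2); return f,p["cx"],p["cy"]
def ray(p,uv,z=0.):
    f,cx,cy=K(p); uv=np.atleast_2d(uv).astype(float); T=np.array(p["T"])
    d=np.c_[(uv[:,0]-cx)/f,(uv[:,1]-cy)/f,np.ones(len(uv))]@T[:3,:3].T
    return T[:3,3]+d*((z-T[2,3])/d[:,2])[:,None]
def proj(p,X):
    f,cx,cy=K(p); T=np.array(p["T"]); c=(np.atleast_2d(X)-T[:3,3])@T[:3,:3]
    return np.c_[c[:,0]/c[:,2]*f+cx,c[:,1]/c[:,2]*f+cy]
def save(p,n,s=1.4): cv2.imwrite("pics/"+n,cv2.resize(p["color"][:,:,::-1],None,fx=s,fy=s))
E
python3 - <<'E'
from h import *
for n in ("top","scene"):
    p=capture(n); save(p,n+"0.png")
    print(n,np.array(p["T"]).round(3).tolist(),p["vfov"],p["cx"],p["cy"])
    for t in ["jig","plate","slide_stop","coupling","bolt","sleeve","neck_flange","tin","hammer","spanner"]:
        for m in masks_of(p,t)[:3]:
            v,u=np.nonzero(m["pixels"]); print(t,round(m["confidence"],2),m["box"],ray(p,[u.mean(),v.mean()])[0].round(3))
            if n=="top": np.save(f"/tmp/{t}.npy",m["pixels"]) if m is masks_of else None
s=sense();print(s["tcp_pos"],np.array(s["ee_rot"]).round(3).tolist(),s["time_s"],s["gripper_width"])
E
```

```text
pics
top [[0.003, -0.995, 0.103, 0.468], [-1.0, -0.003, 0.006, 0.041], [-0.006, -0.103, -0.995, 1.313], [0.0, 0.0, 0.0, 1.0]] 48.46000467128018 274.47811555552784 214.45367886931987
jig 0.66 [199.6, 173.1, 160.7, 63.1] [0.663 0.027 0.   ]
plate 0.77 [248.3, 217.7, 48.2, 41.8] [0.541 0.063 0.   ]
plate 0.64 [214.9, 273.5, 46.2, 44.1] [0.372 0.155 0.   ]
plate 0.6 [296.0, 264.5, 51.9, 51.1] [ 0.396 -0.082  0.   ]
slide_stop 0.96 [321.9, 178.3, 15.5, 32.4] [ 0.665 -0.109  0.   ]
coupling 0.7 [315.3, 224.8, 19.7, 17.8] [ 0.55  -0.092  0.   ]
bolt 0.53 [204.2, 244.5, 7.6, 8.3] [0.506 0.236 0.   ]
sleeve 0.82 [296.8, 128.9, 24.6, 29.9] [ 0.806 -0.05   0.   ]
sleeve 0.3 [246.0, 219.7, 49.6, 41.3] [0.541 0.063 0.   ]
neck_flange 0.79 [232.5, 139.1, 32.6, 32.3] [0.785 0.127 0.   ]
tin 0.83 [416.9, 195.0, 35.9, 24.7] [ 0.625 -0.396  0.   ]
hammer 0.64 [113.3, 236.3, 39.7, 95.0] [0.425 0.438 0.   ]
hammer 0.27 [200.6, 177.7, 162.7, 59.2] [0.661 0.035 0.   ]
spanner 0.62 [387.7, 231.1, 50.6, 47.9] [ 0.497 -0.336  0.   ]
scene [[-0.778, 0.421, -0.467, 1.101], [0.629, 0.536, -0.563, 0.677], [0.013
[... 441 characters left out ...]
5, 106.2] [0.645 0.057 0.   ]
coupling 0.58 [256.5, 170.9, 17.2, 25.8] [ 0.534 -0.113  0.   ]
bolt 0.55 [356.0, 235.3, 10.6, 17.1] [0.494 0.223 0.   ]
sleeve 0.92 [170.7, 211.8, 34.9, 40.7] [ 0.785 -0.078  0.   ]
sleeve 0.5 [201.0, 179.5, 41.6, 34.6] [ 0.648 -0.134 -0.   ]
neck_flange 0.73 [211.7, 258.9, 49.8, 44.8] [0.782 0.122 0.   ]
tin 0.67 [356.4, 237.2, 9.8, 20.4] [ 0.494  0.223 -0.   ]
tin 0.57 [171.4, 116.9, 22.8, 39.5] [ 0.594 -0.444  0.   ]
hammer 0.56 [415.2, 240.3, 68.5, 94.4] [0.444 0.439 0.   ]
spanner 0.76 [198.1, 134.7, 57.6, 13.9] [ 0.492 -0.336  0.   ]
[0.22876668 0.58160932 0.23957597] [[0.931, -0.366, 0.0], [-0.366, -0.931, 0.0], [-0.0, -0.0, -1.0]] 1.1 1.0004885366682004
```

Run:
```python
from h import *
c=cv2.imread("pics/top0.png"); c=cv2.resize(c,(560,420))
cv2.imwrite("pics/top0c.png",cv2.resize(c[120:320,180:360],None,fx=4,fy=4,interpolation=cv2.INTER_CUBIC)[:600] if 0 else cv2.resize(c[120:320,180:360],None,fx=3,fy=3,interpolation=cv2.INTER_CUBIC))
```

```text
(no output)
```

View pics/top0c.png

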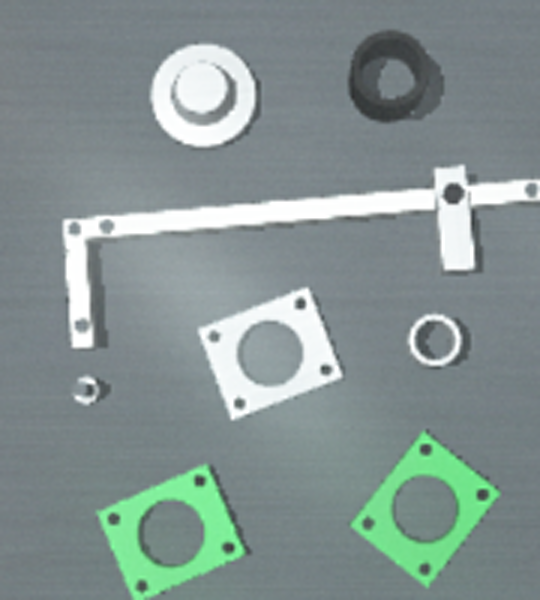

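View pics/scene0.png

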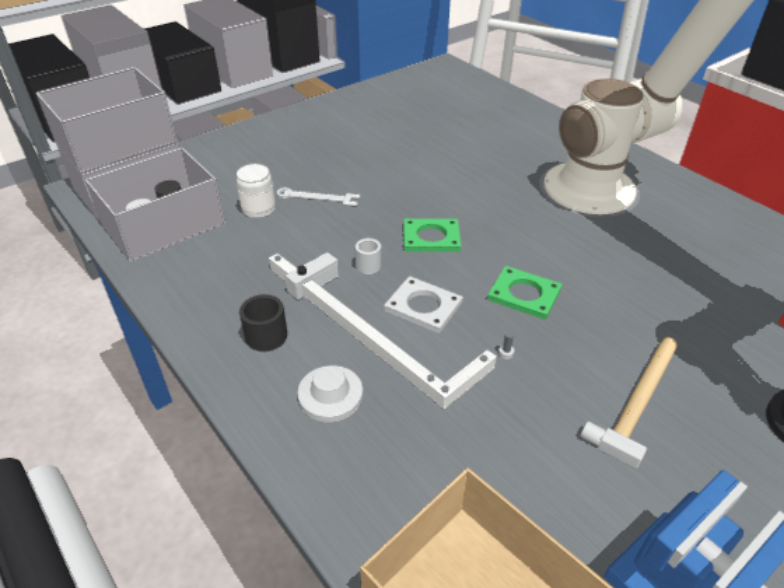

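Top view: the grey plate is at about (270,238) full-frame. The jig's outer corner is at about (201,194) and its end stop's tip at (204..211,236). The stop block is at about (333,193), the coupling at (325,233) and the bolt at (208,250). The two other plates are green.

```bash
cat >> h.py <<'E'
def corners(mask):
    cn=max(cv2.findContours(mask.astype(np.uint8),cv2.RETR_EXTERNAL,cv2.CHAIN_APPROX_NONE)[0],key=cv2.contourArea)
    return cn
def plate_pose(p,m,z=.014):
    X=ray(p,corners(m).reshape(-1,2),z)[:,:2]
    c,(w,h),a=cv2.minAreaRect((X*1000).astype(np.float32)); return c,(w,h),a
def jigpose(p,mask,x0):
    # fit the L outline (top, z=30) plus faces down to table: silhouette IoU by distance
    from scipy.optimize import minimize
    def sil(q):
        s=np.sin(q[2]);c=np.cos(q[2]);im=np.zeros((420*4,560*4),np.uint8)
        for bx in ((0,20,-240,210),(-100,20,190,210)):
            P=[]
            for z in (0,30):
                for x in bx[:2]:
                    for y in bx[2:]: P.append([q[0]+(c*x-s*y)/1e3,q[1]+(s*x+c*y)/1e3,z/1e3])
            h=cv2.convexHull(((proj(p,P)+.5)*4).astype(np.float32)).astype(np.int32); cv2.fillConvexPoly(im,h,255)
        return cv2.resize(im,(560,420),interpolation=cv2.INTER_AREA)/255.
    f=lambda q:np.abs(sil(q)-mask).sum()
    sol=minimize(f,x0,method="Nelder-Mead",options=dict(initial_simplex=[x0]+[np.add(x0,d) for d in ([.02,0,0],[0,.02,0],[0,0,.08])],xatol=1e-4,fatol=.5,maxiter=300))
    return sol.x,sol.fun,mask.sum()
E
python3 - <<'E'
from h import *
for n in ("top","scene"):
    p=capture(n)
    print(n,"plate",[ [np.round(x,1) for x in plate_pose(p,m["pixels"])] for m in masks_of(p,"plate")[:1]])
    j=masks_of(p,"jig")[0]["pixels"]; s=masks_of(p,"slide_stop")[0]["pixels"]
    print(jigpose(p,(j).astype(float),[.65,.02,.06]))
    c=masks_of(p,"coupling")[0];print(ray(p,[c["box"][0]+c["box"][2]/2,c["box"][1]+c["box"][3]/2],.025))
    print("stop", (ray(p,corners(s).reshape(-1,2),.044)).round(3).min(0),(ray(p,corners(s).reshape(-1,2),.044)).round(3).max(0))
p=capture("top")
cr=np.array([[63,222],[72,347],[93,347]])/3+[180,120]
print(ray(p,cr,.03).round(3))
E
```

```text
top plate [[array([396.8, -80.5]), array([ 91.8, 110.9]), np.float64(50.7)]]
(array([0.6603338 , 0.0446325 , 0.08899766]), np.float64(459.79607843137256), np.float64(2040.0))
[[ 0.66179634 -0.10548177  0.025     ]]
stop [ 0.61  -0.122  0.044] [ 0.707 -0.084  0.044]
scene plate [[array([545.4,  66. ]), array([103.9, 114.1]), np.float64(21.4)]]
(array([0.66245969, 0.04342771, 0.0886831 ]), np.float64(615.878431372549), np.float64(3291.0))
[[ 0.54764146 -0.08450714  0.025     ]]
stop [ 0.619 -0.122  0.044] [ 0.732 -0.05   0.044]
[[0.658 0.253 0.03 ]
 [0.542 0.243 0.03 ]
 [0.542 0.224 0.03 ]]
```

Emit:
apply_moves(steps=[[[0, 40, 30.5, 0, 0, 0, 0], [0, 40, 30.5, 0, 0, 0, 0], [0, 40, 30.5, 0, 0, 0, 0], [0, 40, 30.5, 0, 0, 0, 0], [0, 40, 30.5, 0, 0, 0, 0], [0, 40, 30.5, 0, 0, 0, 0], [0, 40, 30.5, 0, 0, 0, 0], [0, 40, 30.5, 0, 0, 0, 0], [0, 40, 30.5, 0, 0, 0, 0], [0, 40, 30.5, 0, 0, 0, 0], [0, 40, 30.5, 0, 0, 0, 0], [0, 40, 30.5, 0, 0, 0, 0]]])

```text
time_s: 3.15
tcp_pos: [0.5423, 0.0638, 0.2398]
ee_rot: [[0.931, -0.366, 0.001], [-0.366, -0.931, 0.0], [0.001, -0.0, -1.0]]
wrist_force: [0.4, 0.7, -0.7]
gripper_width: 0.004
```

Emit:
apply_moves(steps=[[[0, 0, 0, 30, 0, 0, -0.155], [0, 0, 0, 30, 0, 0, -0.155], [0, 0, 0, 30, 0, 0, -0.155], [0, 0, 0, 0, 0, 0, 0], [0, 0, 0, 0, 0, 0, 0]]])

```text
time_s: 3.78
tcp_pos: [0.5424, 0.0656, 0.1508]
ee_rot: [[0.996, 0.088, 0.002], [0.088, -0.996, 0.0], [0.002, -0.0, -1.0]]
wrist_force: [-0.6, 0.4, -0.1]
gripper_width: 0.009
```

Run:
```python
from h import *
s=sense();print(s["tcp_pos"],np.array(s["ee_rot"]).round(3).tolist(),s["time_s"],s["wrist_force"])
p=capture("wrist"); save(p,"w1.png")
m=masks_of(p,"plate")
for k in m[:2]: print(k["confidence"],k["box"],plate_pose(p,k["pixels"]))
```

```text
[0.54238859 0.06556612 0.15079271] [[0.996, 0.088, 0.002], [0.088, -0.996, 0.0], [0.002, -0.0, -1.0]] 3.775 [-0.5899241   0.36718119 -0.14257859]
0.72 [129.4, 316.7, 32.4, 30.1] ((375.1809997558594, 205.45599365234375), (39.482662200927734, 33.22030258178711), 5.10164213180542)
0.59 [217.0, 142.7, 133.2, 114.9] ((538.5311279296875, 65.15792846679688), (92.08198547363281, 111.17048645019531), 20.96261978149414)
```

View pics/w1.png

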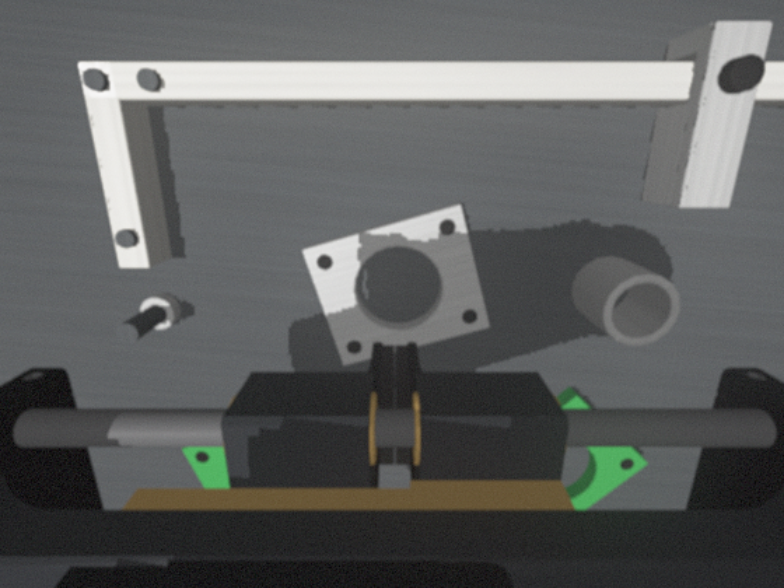

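The wrist view shows the plate's bore at about (399,287), with the fence edge along row 101 and parallel to the tool. The end stop's inner top edge runs from (120,103) to (150,266).

Run:
```python
from h import *
p=capture("wrist")
print(ray(p,np.array([[399,287]])/1.4-.2,.014))
e=ray(p,np.array([[200,101],[680,101],[120,103],[150,266]])/1.4-.2,.03); print(e.round(4))
d=e[0]-e[1]; print("jig ang",np.degrees(np.arctan2(-d[0],d[1])))
d=e[2]-e[3]; print("stop ang",np.degrees(np.arctan2(d[1],d[0])))
g=cv2.cvtColor(p["color"],6).astype(int)
for u in (150,250,350,450): print(u,g[60:90,u].tolist())
```

```text
[[0.539251   0.06450002 0.014     ]]
[[ 0.6457  0.19    0.03  ]
 [ 0.6704 -0.0861  0.03  ]
 [ 0.6405  0.2362  0.03  ]
 [ 0.5438  0.2272  0.03  ]]
jig ang 5.11988372660638
stop ang 5.338418486846972
150 [228, 228, 226, 231, 231, 233, 234, 232, 233, 231, 212, 169, 116, 99, 105, 96, 101, 110, 111, 109, 112, 111, 110, 109, 107, 112, 107, 109, 107, 107]
250 [227, 227, 230, 230, 230, 232, 232, 234, 232, 228, 215, 164, 121, 102, 100, 99, 103, 108, 112, 114, 113, 112, 109, 111, 108, 112, 109, 110, 106, 109]
350 [227, 227, 227, 228, 228, 230, 228, 227, 228, 226, 212, 164, 121, 101, 102, 103, 110, 109, 107, 104, 108, 111, 112, 114, 108, 108, 109, 105, 111, 104]
450 [222, 225, 223, 222, 226, 227, 224, 222, 224, 225, 209, 172, 122, 105, 103, 95, 93, 101, 109, 105, 111, 106, 108, 107, 106, 106, 108, 104, 106, 104]
```

Emit:
apply_moves(steps=[[[0, 0, 0, 40, 0, 0, 0], [0, 0, 0, 40, 0, 0, 0], [0, 0, 0, 25, 0, 0, 0], [0, 0, 0, 15, 0, 0, 0], [0, 0, 0, 9, 0, 0, 0], [0, 0, 0, 0, 0, 0, 0]]])

```text
time_s: 4.68
tcp_pos: [0.5417, 0.0654, 0.0207]
ee_rot: [[0.996, 0.09, 0.0], [0.09, -0.996, 0.0], [0.0, -0.0, -1.0]]
wrist_force: [0.3, -0.4, 0.5]
gripper_width: 0.006
```

Emit:
apply_moves(steps=[[[0, 10, 0, 0, 0, 0, 0], [0, 8, 0, 0, 0, 0, 0], [0, 8, 0, 0, 0, 0, 0], [0, 8, 0, 0, 0, 0, 0], [0, 8, 0, 0, 0, 0, 0], [0, 8, 0, 0, 0, 0, 0], [0, 6, 0, 0, 0, 0, 0], [0, 0, 0, 0, 0, 0, 0]]])

```text
time_s: 5.68
tcp_pos: [0.5955, 0.0693, 0.0204]
ee_rot: [[0.996, 0.089, -0.005], [0.089, -0.996, -0.002], [-0.005, 0.001, -1.0]]
wrist_force: [-4.9, -2.4, 2.2]
gripper_width: 0.003
```

Emit:
apply_moves(steps=[[[0, 5, 0, 0, 0, 0, 0], [0, 5, 0, 0, 0, 0, 0], [0, 4, 0, 0, 0, 0, 0], [0, 4, 0, 0, 0, 0, 0], [0, 3, 0, 0, 0, 0, 0], [0, 3, 0, 0, 0, 0, 0], [0, 2, 0, 0, 0, 0, 0], [0, 0, 0, 0, 0, 0, 0]]])

```text
time_s: 6.68
tcp_pos: [0.6208, 0.0717, 0.0204]
ee_rot: [[0.996, 0.089, -0.006], [0.089, -0.996, -0.002], [-0.006, 0.001, -1.0]]
wrist_force: [-6.1, -0.8, 3.9]
gripper_width: 0.009
```

Run:
```python
from h import *
p=capture("wrist"); save(p,"w2.png")
p=capture("top")
c=p["color"][120:270,180:380]; cv2.imwrite("pics/t2.png",cv2.resize(c[:,:,::-1],None,fx=4,fy=4,interpolation=2))
```

```text
(no output)
```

View pics/w2.png

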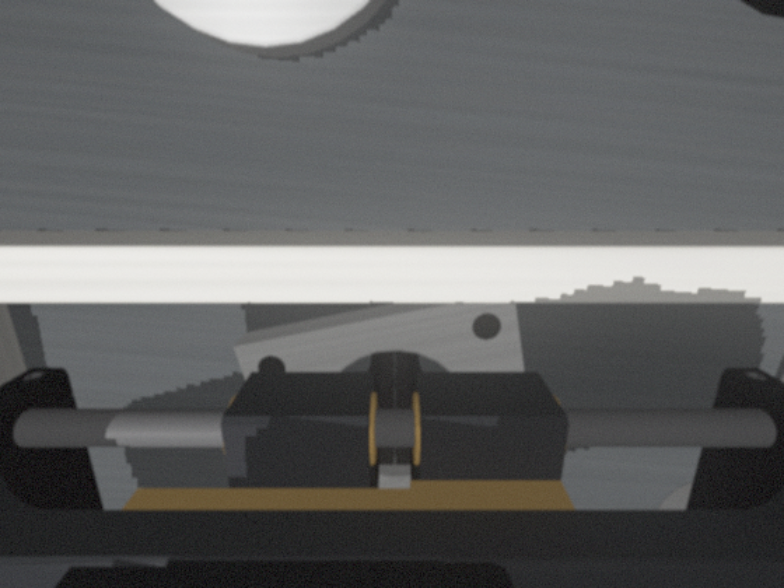

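The plate's right corner has reached the fence and the plate is still turned. I'll keep pushing to square it.

Emit:
apply_moves(steps=[[[0, 2, 0, 0, 0, 0, 0], [0, 2, 0, 0, 0, 0, 0], [0, 2, 0, 0, 0, 0, 0], [0, 0, 0, 0, 0, 0, 0]]])

```text
time_s: 7.28
tcp_pos: [0.6221, 0.0717, 0.0203]
ee_rot: [[0.996, 0.088, -0.016], [0.088, -0.996, -0.004], [-0.017, 0.002, -1.0]]
wrist_force: [-16.1, 1.2, 12.4]
gripper_width: 0.004
```

Emit:
apply_moves(steps=[[[0, 2, 0, 0, 0, 0, 0], [0, 2, 0, 0, 0, 0, 0], [0, 0, 0, 0, 0, 0, 0]]])

```text
time_s: 7.65
tcp_pos: [0.6225, 0.0716, 0.0203]
ee_rot: [[0.996, 0.088, -0.024], [0.088, -0.996, -0.005], [-0.025, 0.003, -1.0]]
wrist_force: [-24.0, 2.8, 17.9]
gripper_width: 0.007
```

It jams against pushing straight in, because the two fingers have friction in the bore. I'll ease off and slide along the fence instead. Drag at the corner will turn the plate the right way.

Emit:
apply_moves(steps=[[[0, -6, 0, 0, 0, 0, 0], [0, 0, -6, 0, 0, 0, 0], [0, 0, -6, 0, 0, 0, 0], [0, 0, -6, 0, 0, 0, 0], [0, 0, -6, 0, 0, 0, 0], [0, 0, -6, 0, 0, 0, 0], [0, 0, 0, 0, 0, 0, 0]]])

```text
time_s: 8.52
tcp_pos: [0.6244, 0.1037, 0.0204]
ee_rot: [[0.996, 0.091, 0.0], [0.091, -0.996, 0.0], [0.0, -0.0, -1.0]]
wrist_force: [-2.5, -1.7, -1.3]
gripper_width: 0.006
```

Run:
```python
from h import *
p=capture("wrist"); save(p,"w3.png")
```

```text
(no output)
```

View pics/w3.png

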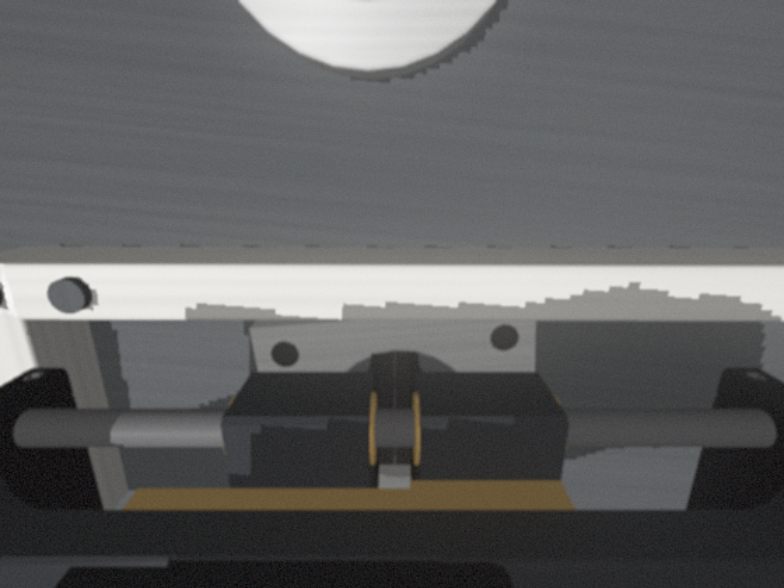

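It is nearly square now. I'll continue along the fence.

Emit:
apply_moves(steps=[[[0, 2, -7, 0, 0, 0, 0], [0, 1, -8, 0, 0, 0, 0], [0, 0, -8, 0, 0, 0, 0], [0, 0, -8, 0, 0, 0, 0], [0, 0, -8, 0, 0, 0, 0], [0, 0, -8, 0, 0, 0, 0], [0, 0, -8, 0, 0, 0, 0], [0, 0, -6, 0, 0, 0, 0], [0, 0, -5, 0, 0, 0, 0], [0, 0, -4, 0, 0, 0, 0], [0, 0, -2, 0, 0, 0, 0], [0, 0, 0, 0, 0, 0, 0]]])

```text
time_s: 10.07
tcp_pos: [0.6207, 0.1752, 0.0207]
ee_rot: [[0.996, 0.091, -0.0], [0.091, -0.996, -0.0], [-0.0, 0.0, -1.0]]
wrist_force: [-1.5, -4.4, 0.1]
gripper_width: 0.006
```

Emit:
apply_moves(steps=[[[0, 0, -3, 0, 0, 0, 0], [0, 0, -3, 0, 0, 0, 0], [0, 0, -3, 0, 0, 0, 0], [0, 0, -3, 0, 0, 0, 0], [0, 0, -3, 0, 0, 0, 0], [0, 0, 0, 0, 0, 0, 0]]])

```text
time_s: 10.82
tcp_pos: [0.6167, 0.1868, 0.0198]
ee_rot: [[0.996, 0.089, -0.008], [0.089, -0.996, -0.005], [-0.008, 0.005, -1.0]]
wrist_force: [-3.9, -10.0, 2.1]
gripper_width: 0.005
```

Emit:
apply_moves(steps=[[[0, 1, -2, 0, 0, 0, 0], [0, 2, -2, 0, 0, 0, 0], [0, 2, 0, 0, 0, 0, 0], [0, 2, 0, 0, 0, 0, 0], [0, 0, 0, 0, 0, 0, 0]]])

```text
time_s: 11.45
tcp_pos: [0.6173, 0.1873, 0.0196]
ee_rot: [[0.996, 0.088, -0.022], [0.087, -0.996, -0.013], [-0.023, 0.011, -1.0]]
wrist_force: [-16.0, -17.0, 12.8]
gripper_width: 0.008
```

Run:
```python
from h import *
p=capture("wrist"); save(p,"w4.png")
```

```text
(no output)
```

View pics/w4.png

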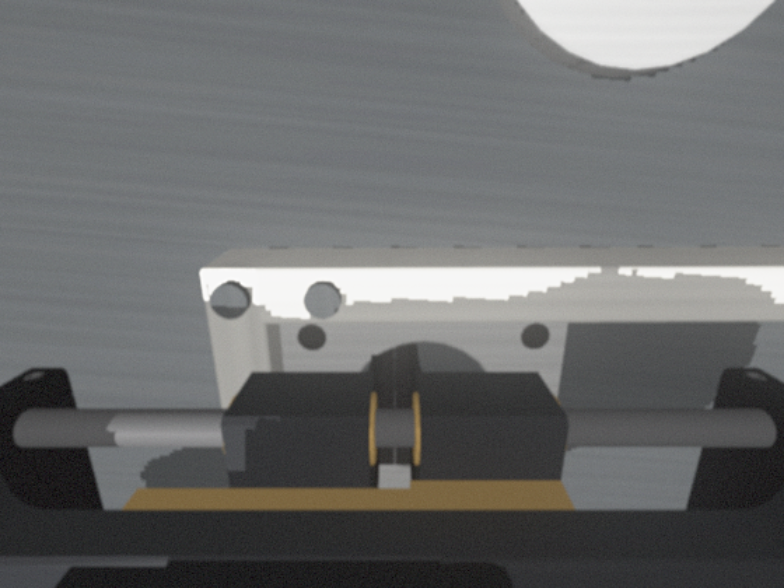

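The plate looks home. I'll release to the bore centre and rise to check from above.

Emit:
apply_moves(steps=[[[0, -8, 8, 0, 0, 0, 0], [0, -6, 6, 0, 0, 0, 0], [0, 0, 0, -3, 0, 0, 0], [0, 0, 0, -20, 0, 0, 0], [0, 0, 0, -40, 0, 0, 0], [0, 0, 0, -50, 0, 0, 0], [0, -30, 0, -20, 0, 0, 0], [0, -40, 0, 0, 0, 0, 0], [0, 0, 0, 0, 0, 0, 0]]])

```text
time_s: 12.62
tcp_pos: [0.5426, 0.1737, 0.155]
ee_rot: [[0.996, 0.092, 0.002], [0.092, -0.996, 0.002], [0.002, -0.002, -1.0]]
wrist_force: [0.2, 1.1, -0.2]
gripper_width: 0.002
```

Run:
```python
from h import *
p=capture("wrist"); save(p,"w5.png")
for k in masks_of(p,"plate")[:2]: print(k["confidence"],k["box"],plate_pose(p,k["pixels"]))
for k in masks_of(p,"slide_stop")[:1]: print(k["confidence"],k["box"])
```

```text
0.84 [224.1, 85.1, 124.9, 100.4] ((602.7388916015625, 176.8387451171875), (90.47642517089844, 111.42304229736328), 5.839283466339111)
0.73 [424.6, 283.0, 83.4, 83.8] ((392.3249816894531, -43.68295669555664), (62.00539779663086, 82.56598663330078), 5.385374069213867)
```

View pics/w5.png

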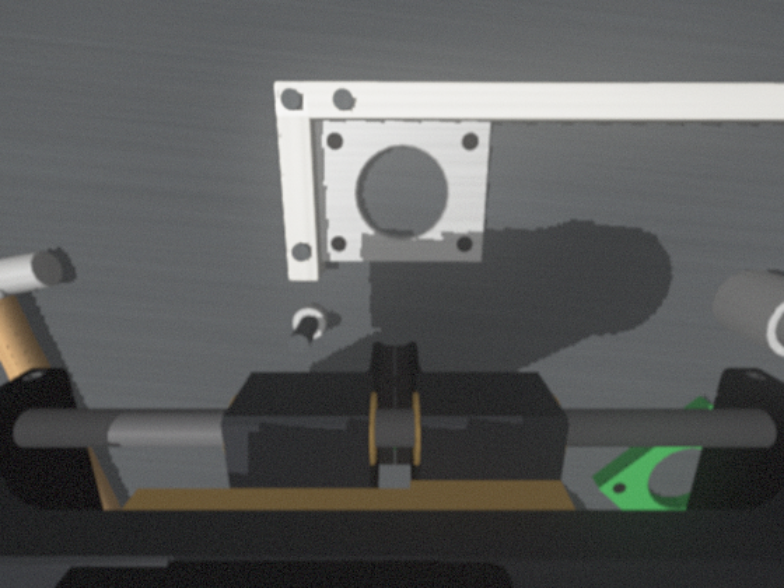

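The plate sits in the corner with its top edge along the fence face. I'll zoom in on the end-stop side to check for a gap.

Run:
```python
from h import *
p=capture("wrist"); c=p["color"][75:205,190:360]; cv2.imwrite("pics/z5.png",cv2.resize(c[:,:,::-1],None,fx=4.5,fy=4.5,interpolation=2))
g=cv2.cvtColor(p["color"],6)
for v in (110,130,150,170): print(v,g[v,218:240].tolist())
```

```text
110 [232, 234, 232, 212, 160, 125, 112, 118, 134, 136, 139, 139, 143, 176, 224, 231, 232, 227, 222, 208, 202, 198]
130 [230, 231, 234, 231, 219, 168, 122, 106, 118, 125, 136, 134, 153, 198, 223, 226, 226, 225, 225, 224, 225, 226]
150 [231, 227, 231, 232, 232, 218, 169, 122, 107, 114, 127, 130, 128, 133, 163, 213, 225, 225, 224, 223, 220, 223]
170 [231, 228, 230, 229, 229, 231, 220, 179, 129, 104, 111, 125, 138, 137, 134, 165, 212, 225, 225, 225, 225, 222]
```

View pics/z5.png

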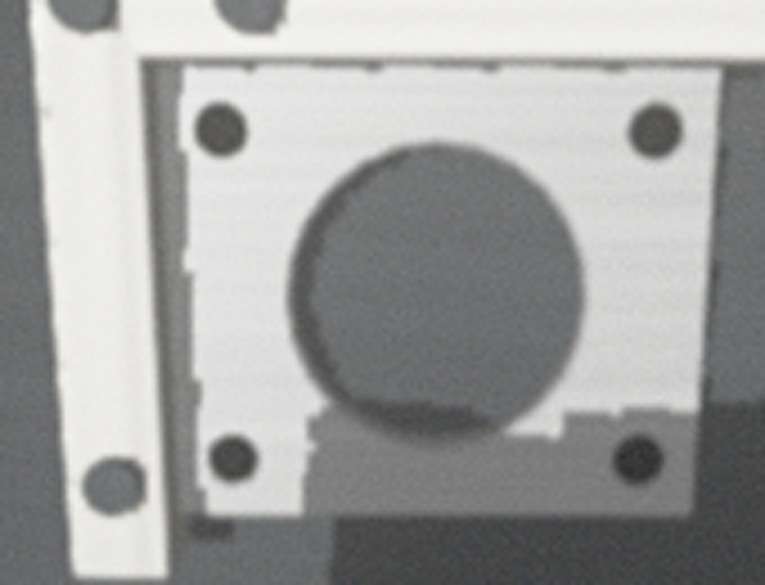

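Run:
```python
from h import *
p=capture("wrist"); g=cv2.cvtColor(p["color"],6).astype(float)
a=np.radians(5.12); R=np.array([[np.cos(a),-np.sin(a)],[np.sin(a),np.cos(a)]])
def edge(v,lo,hi,sign):
    s=cv2.GaussianBlur(g,(1,5),0)[v,lo:hi]; d=np.diff(s)*sign; i=int(d.argmax()); k=np.arange(max(i-1,0),min(i+2,len(d))); w=np.clip(d[k],0,None); return lo+.5+(k*w).sum()/w.sum()
for v in range(95,165,8):
    A=ray(p,[edge(v,212,228,-1),v],.03)[0,:2]@R; B=ray(p,[edge(v,335,362,-1),v],.014)[0,:2]@R
    print(v,A.round(4),B.round(4),"len",(A[1]-B[1]).round(4))
for u in range(235,345,15):
    c=cv2.GaussianBlur(g,(5,1),0)[:,u]; 
    d=-np.diff(c[76:96]); i=d.argmax(); A=ray(p,[u,76+i+.5],.03)[0,:2]@R
    d=-np.diff(c[150:200]); 
    d=-np.diff(c[178:196]); i=d.argmax(); B=ray(p,[u,178+i+.5],.014)[0,:2]@R; print(u,A.round(4),B.round(4),"wid",(A[0]-B[0]).round(4))
```

```text
95 [0.6547 0.1777] [0.6556 0.0671] len 0.1106
103 [0.6484 0.1775] [0.649  0.0671] len 0.1104
111 [0.642  0.1777] [0.6422 0.067 ] len 0.1107
119 [0.6355 0.1779] [0.6353 0.0671] len 0.1108
127 [0.6289 0.1776] [0.6283 0.0671] len 0.1105
135 [0.6222 0.1778] [0.6212 0.0671] len 0.1108
143 [0.6154 0.1776] [0.614  0.0674] len 0.1102
151 [0.6085 0.1778] [0.6067 0.0671] len 0.1107
159 [0.6014 0.1775] [0.5992 0.067 ] len 0.1105
235 [0.6613 0.1654] [0.5705 0.1719] wid 0.0908
250 [0.6613 0.153 ] [0.5706 0.1573] wid 0.0908
265 [0.6606 0.1406] [0.5696 0.1428] wid 0.091
280 [0.6614 0.1281] [0.5696 0.1282] wid 0.0917
295 [0.6606 0.1157] [0.5696 0.1137] wid 0.091
310 [0.6614 0.1033] [0.5707 0.0992] wid 0.0907
325 [0.6606 0.0909] [0.5697 0.0846] wid 0.091
340 [0.6614 0.0785] [0.5697 0.07  ] wid 0.0917
```

The plate is home: the lengths from the end face and the fence come out at 110.6 and 91 mm against 110 and 90, parallel and within 1 mm. Next is the sliding stop.

Emit:
apply_moves(steps=[[[0, 0, 46, 0, 0, 0, 0], [0, 0, 46, 0, 0, 0, 0], [0, 0, 46, 0, 0, 0, 0], [0, 0, 46, 0, 0, 0, 0], [0, 0, 46, 0, 0, 0, 0], [0, 0, 46, 0, 0, 0, 0], [0, 0, 46, 0, 0, 0, 0], [0, 0, 0, 0, 0, 0, 0], [0, 0, 0, 0, 0, 0, 0]]])

```text
time_s: 14.0
tcp_pos: [0.5731, -0.1478, 0.153]
ee_rot: [[0.996, 0.089, -0.001], [0.089, -0.996, 0.0], [-0.001, -0.0, -1.0]]
wrist_force: [0.0, -0.1, 0.1]
gripper_width: 0.008
```

Run:
```python
from h import *
p=capture("wrist"); save(p,"w6.png"); a=np.radians(5.12); R=np.array([[np.cos(a),-np.sin(a)],[np.sin(a),np.cos(a)]])
print("tcp",np.array(sense()["tcp_pos"])[:2]@R)
for t in ("slide_stop","coupling"):
  for k in masks_of(p,t)[:1]:
    X=ray(p,corners(k["pixels"]).reshape(-1,2),.044)[:,:2]@R; print(t,k["confidence"],k["box"],X.min(0),X.max(0))
```

```text
tcp [ 0.55762537 -0.19781185]
slide_stop 0.87 [217.3, 32.5, 47.5, 133.2] [ 0.60097785 -0.17996356] [ 0.69618391 -0.14765205]
coupling 0.83 [183.8, 191.9, 61.1, 64.1] [ 0.51261793 -0.16206469] [ 0.57318251 -0.10794585]
```

View pics/w6.png

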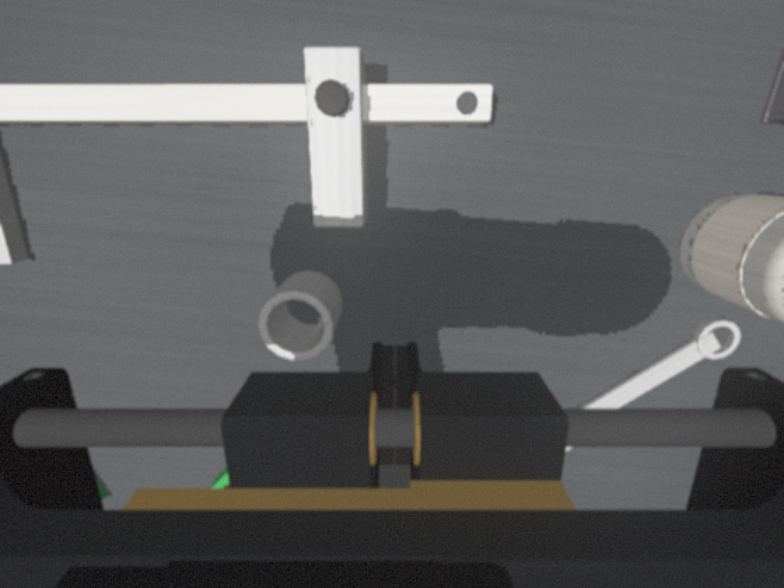

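The stop's rear face is at about 365/1.4 px. That is −179 mm along the fence in the rotated frame, so joint ≈ 0.03. The coupling, at (300,315), is clear of the push line.

Emit:
apply_moves(steps=[[[0, 36, 10, 0, 0, 0, 0], [0, 37, 8, 0, 0, 0, 0], [0, 0, 0, 40, 0, 0, 0], [0, 0, 0, 40, 0, 0, 0], [0, 0, 0, 30, 0, 0, 0], [0, 0, 0, 13, 0, 0, 0], [0, 0, 0, 0, 0, 0, 0]]])

```text
time_s: 15.02
tcp_pos: [0.6471, -0.1585, 0.0302]
ee_rot: [[0.996, 0.091, -0.001], [0.091, -0.996, -0.0], [-0.001, 0.0, -1.0]]
wrist_force: [-0.4, -0.3, -0.3]
gripper_width: 0.006
```

Emit:
apply_moves(steps=[[[0, 0, -10, 0, 0, 0, 0], [0, 0, -10, 0, 0, 0, 0], [0, 0, -10, 0, 0, 0, 0], [0, 0, -14, 0, 0, 0, 0], [0, 0, -16, 0, 0, 0, 0], [0, 0, -16, 0, 0, 0, 0], [0, 0, -16, 0, 0, 0, 0], [0, 0, -16, 0, 0, 0, 0], [0, 0, -16, 0, 0, 0, 0], [0, 0, -16, 0, 0, 0, 0], [0, 0, -10, 0, 0, 0, 0], [0, 0, 0, 0, 0, 0, 0]]])

```text
time_s: 16.52
tcp_pos: [0.6337, -0.0087, 0.031]
ee_rot: [[0.996, 0.091, 0.001], [0.091, -0.996, 0.001], [0.001, -0.001, -1.0]]
wrist_force: [0.3, -0.5, -0.3]
gripper_width: 0.004
```

Emit:
apply_moves(steps=[[[0, 0, -10, 0, 0, 0, 0], [0, 0, -12, 0, 0, 0, 0], [0, 0, -12, 0, 0, 0, 0], [0, 0, -12, 0, 0, 0, 0], [0, 0, -10, 0, 0, 0, 0], [0, 0, -8, 0, 0, 0, 0], [0, 0, -6, 0, 0, 0, 0], [0, 0, -4, 0, 0, 0, 0], [0, 0, -2, 0, 0, 0, 0], [0, 0, 0, 0, 0, 0, 0]]])

```text
time_s: 17.77
tcp_pos: [0.6268, 0.0663, 0.0305]
ee_rot: [[0.996, 0.09, 0.0], [0.09, -0.996, 0.0], [0.0, -0.0, -1.0]]
wrist_force: [-0.1, -2.6, 2.5]
gripper_width: 0.005
```

Emit:
apply_moves(steps=[[[0, 0, -2, 0, 0, 0, 0], [0, 0, -2, 0, 0, 0, 0], [0, 0, -2, 0, 0, 0, 0], [0, 0, -1, 0, 0, 0, 0]]])

```text
time_s: 18.27
tcp_pos: [0.6262, 0.073, 0.0305]
ee_rot: [[0.996, 0.09, 0.0], [0.09, -0.996, 0.0], [0.0, 0.0, -1.0]]
wrist_force: [1.8, -4.3, 3.0]
gripper_width: 0.002
```

Emit:
apply_moves(steps=[[[0, 0, -1, 0, 0, 0, 0], [0, 0, -1, 0, 0, 0, 0], [0, 0, -1, 0, 0, 0, 0]]])

```text
time_s: 18.65
tcp_pos: [0.6259, 0.076, 0.0305]
ee_rot: [[0.996, 0.09, 0.0], [0.09, -0.996, -0.0], [0.0, 0.0, -1.0]]
wrist_force: [2.7, -4.4, 2.7]
gripper_width: 0.005
```

Emit:
apply_moves(steps=[[[0, 0, -1, 0, 0, 0, 0], [0, 0, -1, 0, 0, 0, 0], [0, 0, -1, 0, 0, 0, 0], [0, 0, 0, 0, 0, 0, 0]]])

```text
time_s: 19.15
tcp_pos: [0.6256, 0.0791, 0.0305]
ee_rot: [[0.996, 0.09, 0.0], [0.09, -0.996, 0.0], [0.0, -0.0, -1.0]]
wrist_force: [2.1, -3.1, 2.2]
gripper_width: 0.004
```

Emit:
apply_moves(steps=[[[0, 0, -1, 0, 0, 0, 0], [0, 0, -1, 0, 0, 0, 0], [0, 0, 0, 0, 0, 0, 0]]])

```text
time_s: 19.52
tcp_pos: [0.6255, 0.0802, 0.0305]
ee_rot: [[0.996, 0.09, -0.0], [0.09, -0.996, -0.001], [-0.0, 0.001, -1.0]]
wrist_force: [3.3, -6.1, 1.6]
gripper_width: 0.006
```

Emit:
apply_moves(steps=[[[0, 0, -1, 0, 0, 0, 0], [0, 0, -1, 0, 0, 0, 0], [0, 0, 0, 0, 0, 0, 0]]])

```text
time_s: 19.9
tcp_pos: [0.6254, 0.0804, 0.0306]
ee_rot: [[0.996, 0.09, -0.001], [0.09, -0.996, -0.003], [-0.001, 0.003, -1.0]]
wrist_force: [3.8, -12.7, 2.2]
gripper_width: 0.007
```

Emit:
apply_moves(steps=[[[0, 0, 4, 0, 0, 0, 0], [0, 0, 10, 0, 0, 0, 0], [0, 0, 20, 0, 0, 0, 0], [0, 0, 0, -40, 0, 0, 0], [0, 0, 0, -50, 0, 0, 0], [0, -40, -20, -35, 0, 0, 0], [0, -40, -40, 0, 0, 0, 0], [0, 0, -40, 0, 0, 0, 0], [0, 0, 0, 0, 0, 0, 0], [0, 0, 0, 0, 0, 0, 0]]])

```text
time_s: 21.15
tcp_pos: [0.5395, 0.1409, 0.1553]
ee_rot: [[0.996, 0.09, -0.001], [0.09, -0.996, -0.0], [-0.001, 0.0, -1.0]]
wrist_force: [0.0, 0.3, -0.6]
gripper_width: 0.004
```

Run:
```python
from h import *
p=capture("wrist"); save(p,"w7.png"); a=np.radians(5.12); R=np.array([[np.cos(a),-np.sin(a)],[np.sin(a),np.cos(a)]])
for t,z in (("slide_stop",.044),("plate",.014)):
  for k in masks_of(p,t)[:1]:
    X=ray(p,corners(k["pixels"]).reshape(-1,2),z)[:,:2]@R; print(t,k["confidence"],k["box"],X.min(0),X.max(0),plate_pose(p,k["pixels"],z))
```

```text
slide_stop 0.6 [309.9, 20.8, 46.5, 134.9] [0.60132818 0.03720414] [0.69621042 0.07077865] ((641.365966796875, 111.4951171875), (95.0964584350586, 33.24908447265625), 5.62111234664917)
plate 0.84 [187.8, 77.7, 126.3, 98.1] [0.56982202 0.06651405] [0.66144916 0.17793118] ((602.6177978515625, 176.96925354003906), (91.74757385253906, 111.23033142089844), 4.481804847717285)
```

View pics/w7.png

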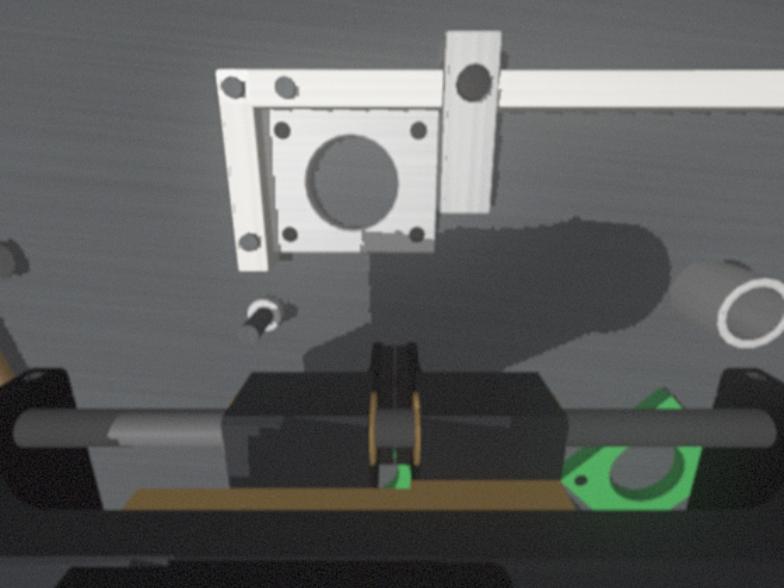

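The plate, spanning (270–438, 108–252), sits in the corner. The stop block, at (443–497), is against its right end, and the bystanders are in place.

```bash
python3 -c "
from h import *
print(sense()['time_s'],sense()['wrist_force']); print(r.finish_job())"
```

```text
21.3 [-0.19146165  0.15610748  0.7580636 ]
the job is handed in; nothing more can be done
None
```

The plate is home in the corner of the jig, the sliding stop is against its other end, and the job is handed in at 21.3 s of the 72 s allowed. The hand-in gives no verdict, so the results below are my own measurements.

- **Plate:** I pushed it from inside the bore with the shut fingers, first to the fence and then along it to the end stop. The straight push jammed at the fence with the plate still turned (about 24 N along x). I eased off and slid it along the fence, which squared it.
- **Home check before moving the stop:** The plate's far end was 110.6 mm from the end stop's face and its near edge 91 mm from the fence. The plate itself is 110 by 90 mm, so any gap is about 1 mm. The edges were parallel to the jig. The stop was still about 215 mm clear of the plate.
- **Sliding stop:** I pushed it along the fence until it touched the plate. The wrist force along the fence rose from about 4 to 13 N and the finger stopped moving.
- **Last look:** The plate had not shifted and the stop's face was at its end. The arm was clear, with under 1 N on the wrist. The bolt, the coupling and the visible part of the hammer looked untouched. I did not look at the sleeve, neck flange, tin or spanner again at the end, but the arm did not go near them.
- **One disagreement:** The network's mask put the plate at 5.8° and then 4.5°, against 5.1° for the jig. That is within its noise, and my edge measurements (taken before the stop was pushed) showed the plate parallel.

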